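Roll the cap strips down and hang up the roller

TASK

Take the hand roller by its red handle and roll it along the blue tube rack from one end to the other in a single pass, pressing down steadily with about 9 N (the sprung rack then sinks about 9 mm; never let up partway and never push it down more than about 15 mm), so that all six cap strips are pushed in flush. Press with the roller only, not with the fingers or arm. Then hang the roller by its handle over both prongs of the hanger, let go, and leave the slide box, timer, bottle and jar where they stand.

Things in the scene. Friction and masses are not known exactly. Their poses are not given: they have to be found in the camera images.
- roller: Hand roller standing on two black drums, 140 mm wide (x), 66 mm deep (y, the rolling direction), 102 mm tall, 0.35 to 0.6 kg. Origin: on the ground under its middle. Drums: 32 mm diameter, 100 mm long along x, free-turning, axes at y = -17 and 17 mm. Grey yoke, its top 44 mm up. The same when turned half round.
- roller_handle (a point): Centre of the roller's red handle bar, 95 mm above the drums' underside. The bar runs along the roller's x, is 16 mm thick along y and 14 mm tall; beneath it is a clear opening 120 mm wide (x) and 44 mm tall, closed by the black uprights at both ends.
- rack: Blue tube rack, 98 mm wide (x), 192 mm long (y), on a sprung platform over a fixed dark base plate (150 x 230 mm) with low guide posts. Origin: centre of its flat top (deck), 78 mm above the table unloaded; it sinks with the platform. Six cap strips lie across it (along x) at y = -50, -30, -10, 10, 30, 50 mm; the deck beyond them (|y| 61 to 96 mm) and the side rails are plain and flat.
- platform (a joint): How far the sprung platform with the rack is pressed down, in m: 0 when unloaded, straight down, 1 N per mm, stop at 0.020.
- hanger_seat (a point): Seat of the fixed two-pronged steel hanger, 170 mm above the table: midway between the prongs, level with their tops; the handle bar's underside should rest here. Prongs: level 8 mm rods at y = -38 and 38 mm, pointing along -x (roughly to the robot), ending 50 mm from the seat in tips rising 12 mm above the prong tops. Cross-bar and post, to 174 mm height, 55 to 73 mm behind the seat (+x).
- hanger: The same hanger: origin on the table straight below the seat, axes as for the seat. Its base under the seat is 150 x 130 mm, 12 mm thick.
- strip0 (a joint): Cap strip 0 (yellow, 78 x 15 mm) at y = -50 mm on the rack: how far it is pushed in, in m. 0: stands 4 mm proud of the deck; 0.004: home, flush with the deck. Slides with about 4 N of friction and stays where it is left.
- strip1 (a joint): Cap strip 1 (orange, 78 x 15 mm) at y = -30 mm on the rack: how far it is pushed in, in m. 0: stands 4 mm proud of the deck; 0.004: home, flush with the deck. Slides with about 4 N of friction and stays where it is left.
- strip2 (a joint): Cap strip 2 (yellow, 78 x 15 mm) at y = -10 mm on the rack: how far it is pushed in, in m. 0: stands 4 mm proud of the deck; 0.004: home, flush with the deck. Slides with about 4 N of friction and stays where it is left.
- strip3 (a joint): Cap strip 3 (orange, 78 x 15 mm) at y = 10 mm on the rack: how far it is pushed in, in m. 0: stands 4 mm proud of the deck; 0.004: home, flush with the deck. Slides with about 4 N of friction and stays where it is left.
- strip4 (a joint): Cap strip 4 (yellow, 78 x 15 mm) at y = 30 mm on the rack: how far it is pushed in, in m. 0: stands 4 mm proud of the deck; 0.004: home, flush with the deck. Slides with about 4 N of friction and stays where it is left.
- strip5 (a joint): Cap strip 5 (orange, 78 x 15 mm) at y = 50 mm on the rack: how far it is pushed in, in m. 0: stands 4 mm proud of the deck; 0.004: home, flush with the deck. Slides with about 4 N of friction and stays where it is left.
- ethanol: White bottle with red cap, 60 mm across, 150 mm tall, a bystander to be left alone; origin under its centre.
- buffer: Amber jar with blue cap, 54 mm across, 100 mm tall, a bystander to be left alone; origin under its centre.
- slide_box: Blue slide box, 80 x 100 x 30 mm, a bystander to be left alone; origin under its centre.
- timer: White bench timer, 65 x 65 x 22 mm, a bystander to be left alone; origin under its centre.

How it is judged:
On the way, in this order (a step that is already met when the one before it is completed fails the run):
1. the cap strip at one end of the rack is home while the one at the other end still stands proud, with the roller pressing on the rack (((value of joint strip0 above 0.003 m and not (value of joint strip5 above 0.003 m)) or (value of joint strip5 above 0.003 m and not (value of joint strip0 above 0.003 m))) and value of joint platform above 0.002 m and contact force between roller and rack above 1 N), for 0.05 s.
2. all six cap strips are home (pushed in more than 3 mm of 4) with the roller still pressing on the rack (value of joint each of strip0, strip1, strip2, strip3, strip4, strip5 above 0.003 m and value of joint platform above 0.002 m and contact force between roller and rack above 1 N), for 0.05 s.
At the end, for the whole second after the job is handed in: All six strips are in by over 3 mm of 4; the rack is unloaded (down under 1.5 mm); the roller hangs by its handle on the prongs, bar within 40 mm of the seat along and 25 mm across the prongs and 0 to 20 mm above it, upright within 0.2 rad, resting on the hanger, under 0.03 m/s (value of joint each of strip0, strip1, strip2, strip3, strip4, strip5 above 0.003 m and value of joint platform below 0.0015 m and x of roller_handle in the frame of hanger_seat between -0.04 and 0.04 m and y of roller_handle in the frame of hanger_seat between -0.025 and 0.025 m and z of roller_handle in the frame of hanger_seat between 0 and 0.02 m and angle between roller's own z axis and vertical below 0.2 rad and contact force between roller and hanger above 1.5 N and linear speed of roller below 0.03 m/s); the robot touches nothing.
It fails at once if the pressure is let off partway: the rack is pressed down less than 2 mm while some strips are home and others are not (value of joint any of strip0, strip1, strip2, strip3, strip4, strip5 above 0.003 m and not (value of joint each of strip0, strip1, strip2, strip3, strip4, strip5 above 0.003 m) and value of joint platform below 0.002 m).
It fails at once if the rack is pressed down more than 16 mm (value of joint platform above 0.016 m).
It fails at once if the fingers or the arm press on the rack or its strips (more than 1 N) (contact force between any of the fingers, the arm and rack above 1 N).
It fails at once if a bystander is moved by more than 30 mm or tipped (distance of any of ethanol, buffer, slide_box, timer from where it was at the start of the episode above 0.03 m or angle between any of ethanol, buffer, slide_box, timer's own z axis and vertical above 0.4 rad).
It also fails if it takes over 67 s, if anything falls off the work surface, if the arm or the gripper's body presses on something with over 40 N, if the wrist force passes 120 N, or if a joint passes its speed limit or range.

ROBOT

A 6-joint arm with a two-finger parallel gripper is mounted at the origin on the work surface. World frame = base frame: x ahead of the robot, y to its left, z up, the work surface at z = 0. Lengths are in m, angles in rad, forces in N, time in s.
With the tool pointing down it reaches from about 0.325 to 0.775 m from the base axis. Payload 5.5 kg.
Tool frame: the origin (TCP) lies at the very end of the fingers, on their centre line; the grasp point (between the pads) lies 19 mm behind it; z points along the fingers, y is the line along which they close (so a half turn about z gives the same grasp; the last joint's range is limited). The gripper opens to 88 mm and grips with 3 to 60 N. Pads are 20 mm wide; open, the fingers measure 115 mm over their backs; the gripper's body (75 mm by 178 mm) begins 61 mm behind the grasp point.
Start: joints at [-1.191, 0.091, 1.231, -0, 1.82, -0.057], TCP at [0.254, -0.544, 0.223] pointing down, gripper open.
Joint ranges: [-2.87, 2.87], [-0.86, 2.18], [0.17, 2.46], [-1.51, 4.65], [0.06, 2.69], [-2.65, 2.65]. Speed limits (rad/s): [2.57, 2.57, 3.01, 3.14, 3.14, 3.14].

INTERFACE

Orientations are given as a unit quaternion [w, x, y, z].
In Python, from rig import sensors, eyes, bot gives the robot as it stands.
- The arm moves only by the tool step_arm, never from a script. Its argument "deltas" is a list that holds one entry, the list of rows, each a list of 7 numbers: the turn, a rotation vector about the tool's x, y, z in degrees, then the shift along the tool's x, y, z in mm, then the opening, from -1 (shut) to 1 (fully open). In form: [[[rx, ry, rz, dx, dy, dz, fingers], ...]]. A call has exactly 8 rows; each row shifts and turns the commanded pose from where the row before left it, along the tool's axes as they then stand; what a row does not reach is not made up. A row lasts 1/10 s, in which the tool goes at most 50 mm and 8.59 degrees, less where a joint would pass 70% of its speed; a pose out of reach is approached as far as the arm can. A call with a gripper value outside its range is refused whole. The fingers move at their own pace and stop on an object; "grip_force" is the grip in N (left out, the last holds). Time passes only in rows, so rows that do not move let the fingers close, or fill a call up. It gives the time, the measured TCP pose, the force, the opening and the grip force at its end, in the units of the state.
- sensors.observe(): the state, without advancing time (a new reading comes with each control period).
- eyes.camera(name): name is "side" or "top" or "wrist"; returns the picture (420x560x3 uint8, blue, green, red); there is no depth.
- eyes.get_calibration(name): a dict with "fx", "fy", "cx", "cy" (pixels), "world_from_camera" (4x4, takes a point from camera to world coordinates). Camera axes: x right, y up, looking along -z (the intrinsics and any distortion apply to the point x, -y, -z); pixel columns grow to the right and rows downward; lengths in m; the calibration is good to about 2 mm. A picture is of the moment at which its call begins: read the wrist's pose just before it. get_calibration takes no time and is no camera call; for the wrist camera it gives the pose at the moment of the call.
- bot.close_job(): hands the job in; it is judged then, once.
The state is a dict: "clock": time; "q": joint angles; "dq": joint speeds; "effort": joint torques, N m; "tool_pos": TCP position; "tool_rot": TCP orientation; "wrist_force": force on the tool from outside, world axes, zero at the start; "wrist_torque": the same for the moment, N m; "width": opening from 0.0 (shut) to 1.0 (fully open); "gripper_force": force on a finger pad.
Only numpy, scipy, OpenCV 4.12 (cv2) and the standard library are available. Lean on these libraries where they do the work, as an engineer would, in place of code of your own. Each camera call takes 0.05 s, during which the arm holds its last target. There are 200 camera calls.

## Working session

There is one attempt and no reset: what is moved stays moved. The work goes in short steps, Python scripts to look and compute and a tool call to move; the robot and the scene stay as the last step left them, time stands still between calls to the robot, and variables do not carry over. Pictures are saved under pics/ and viewed, at most 14 in all, crops included, and the job is handed in when it is done.

Besides the shell and the picture viewer there is one more tool, called after "Request:" by a JSON object that holds its "api" and its "payload", one argument or row to a line. step_arm: Moves the arm, as the interface text tells. Its arguments: {"type":"object","properties":{"deltas":{"type":"array","items":{"type":"array","items":{"type":"array","items":{"type":"number"}}}},"grip_force":{"type":"number"}},"required":["deltas"]}

```bash
mkdir -p pics; ls
python3 - <<'E'
from rig import sensors, eyes, bot
import cv2,numpy as np
s=sensors.observe(); print(s['clock'],s['tool_pos'],s['tool_rot'],s['wrist_force'],s['width'])
for n in ['top','side']:
    c=eyes.get_calibration(n); print(n,{k:(np.round(v,4).tolist() if k=='world_from_camera' else v) for k,v in c.items()})
    cv2.imwrite(f'pics/{n}0.png',eyes.camera(n))
E
```

```text
pics
0.0 [ 0.25371701 -0.54339911  0.22153562] [-9.39614856e-04  9.76246986e-01  2.16658515e-01 -1.66256459e-04] [-0.37187717  0.45333873 -0.4136545 ] 0.9969301663011356
top {'fx': 468.1351753479177, 'fy': 468.1351753479177, 'cx': 271.0353190602794, 'cy': 204.71216804819278, 'world_from_camera': [[-0.0395, 0.9785, -0.2026, 0.3226], [-0.9992, -0.0393, 0.0049, 0.0029], [-0.0031, 0.2027, 0.9792, 1.2223], [0.0, 0.0, 0.0, 1.0]]}
side {'fx': 507.01550468721655, 'fy': 507.01550468721655, 'cx': 287.3988992456321, 'cy': 209.9684798926982, 'world_from_camera': [[-0.9714, 0.1079, -0.2115, 0.3117], [-0.2368, -0.5021, 0.8317, 0.9074], [-0.0164, 0.858, 0.5133, 0.6778], [0.0, 0.0, 0.0, 1.0]]}
```

View pics/top0.png

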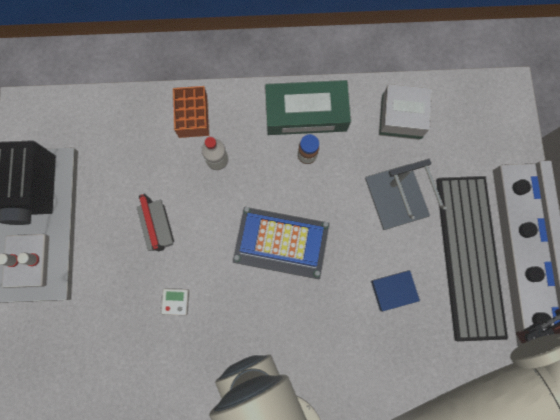

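View pics/side0.png

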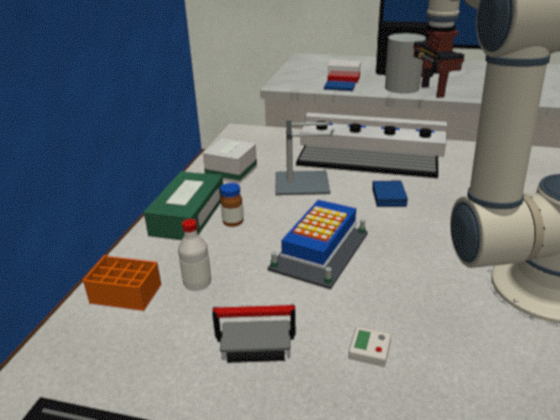

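The top view shows the roller at about (152,222), with its red bar running from (143,197) to (157,248). The rack is at (282,240) and the hanger at about (405,195). The bottle (213,150), jar (308,150), timer (175,302) and box (396,290) stand clear. The side view agrees.

```bash
cat > h.py <<'E'
from rig import sensors, eyes, bot
import cv2,numpy as np
def ray(n,uv,z,c=None):
    c=c or eyes.get_calibration(n); T=np.array(c['world_from_camera'])
    uv=np.atleast_2d(np.array(uv,float)); d=np.c_[(uv[:,0]-c['cx'])/c['fx'],-(uv[:,1]-c['cy'])/c['fy'],-np.ones(len(uv))]@T[:3,:3].T
    return T[:3,3]+d*((z-T[2,3])/d[:,2])[:,None]
def proj(n,P,c=None):
    c=c or eyes.get_calibration(n); T=np.array(c['world_from_camera']); p=(np.atleast_2d(P)-T[:3,3])@T[:3,:3]
    return np.c_[c['cx']-c['fx']*p[:,0]/p[:,2],c['cy']+c['fy']*p[:,1]/p[:,2]]
def rect(n,mask,z,c=None):
    """min-area rectangle of the largest blob, cast onto the plane z: centre, long side, short side, angle of long axis (deg)"""
    k=max(cv2.findContours(mask.astype(np.uint8),cv2.RETR_EXTERNAL,cv2.CHAIN_APPROX_NONE)[0],key=cv2.contourArea)
    P=ray(n,k[:,0,:],z,c)[:,:2]
    (cx,cy),(w,h),_=r=cv2.minAreaRect((P*1000).astype(np.float32)); b=cv2.boxPoints(r)
    e=max([b[1]-b[0],b[2]-b[1]],key=np.linalg.norm)
    return np.round([cx,cy,max(w,h),min(w,h),np.degrees(np.arctan2(e[1],e[0]))%180],1)
E
python3 - <<'E'
from h import *
im=cv2.imread('pics/top0.png'); H=cv2.cvtColor(im,cv2.COLOR_BGR2HSV); h,s,v=[a.astype(int) for a in cv2.split(H)]
def box(m,x0,y0,x1,y1):
    o=np.zeros_like(m); o[y0:y1,x0:x1]=m[y0:y1,x0:x1]; return o
red=((h<8)|(h>170))&(s>150)&(v>80)
print('bar',rect('top',box(red,125,180,180,260),.102))
blue=(h>105)&(h<130)&(s>140)
b=box(blue,225,195,335,285); b=cv2.morphologyEx(b.astype(np.uint8),cv2.MORPH_CLOSE,np.ones((15,15)))
print('deck',rect('top',b,.078))
y=(((h<40)&(s>90)&(v>100)))
yy=cv2.morphologyEx(box(y,240,205,325,275).astype(np.uint8),cv2.MORPH_CLOSE,np.ones((9,9)))
print('strips',rect('top',yy,.081))
dk=box(v<95,225,195,340,290); print('base',rect('top',cv2.morphologyEx((dk|b).astype(np.uint8),cv2.MORPH_CLOSE,np.ones((7,7))),.02))
c=np.hstack([cv2.resize(im[150:240,350:460],None,fx=5,fy=5,interpolation=cv2.INTER_CUBIC)])
cv2.imwrite('pics/hang.png',c)
hb=box((v<115)&(s<90),360,155,435,232); print('hbase',rect('top',hb,.012))
w=eyes.get_calibration('wrist'); print(w['fx'],w['cx'],w['cy'],np.round(w['world_from_camera'],3).tolist())
E
```

```text
bar [524.7 296.1 129.5  11.7  15.2]
deck [473.2 -25.3 187.5  94.6  76.7]
strips [473.2 -24.5 112.6  76.9  76.9]
base [472.  -24.8 225.6 146.3  76.5]
hbase [ 589.8 -362.3  183.6  150.1  104.3]
367.1747642134729 282.10203062759535 210.77787642609965 [[0.423, 0.863, 0.275, 0.329], [-0.906, 0.404, 0.127, -0.51], [-0.002, -0.303, 0.953, 0.384], [0.0, 0.0, 0.0, 1.0]]
```

View pics/hang.png

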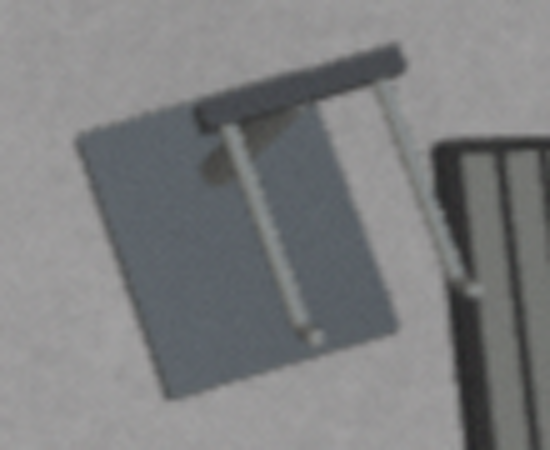

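The crop shows the left prong from (232,128) to (300,330) with its tip at (315,337). The right prong runs from (382,88) to (458,280) with its tip at (472,290). The cross-bar runs from (200,115) to (400,60).

Run:
```python
from h import *
o=np.array([350,150])
px=np.array([[234,128],[303,328],[382,86],[460,283],[315,337],[472,291]])/5+o-0.4
P=ray('top',px[:4],.168)[:,:2]*1000; T=ray('top',px[4:],.18)[:,:2]*1000
print(np.round(P),np.round(T))
for a,b in (P[:2],P[2:]): print('yaw',np.degrees(np.arctan2(*(a-b)[::-1])),np.linalg.norm(a-b))
d=T[1]-T[0]; print('tip sep',np.linalg.norm(d),'yaw',np.degrees(np.arctan2(d[1],d[0]))+90)
yaw=np.degrees(np.arctan2(d[1],d[0]))+90
x=np.array([np.cos(np.radians(yaw)),np.sin(np.radians(yaw))]); print('seat',T.mean(0)+48*x)
s=sensors.observe()
from scipy.spatial.transform import Rotation as R
q=s['tool_rot']; M=R.from_quat([q[1],q[2],q[3],q[0]]).as_matrix(); print(np.round(M,3)); print(s['clock'],s['q'])
print('hanger in wrist px',proj('wrist',[[.58,-.3,.17]]))
```

```text
[[ 599. -297.]
 [ 503. -319.]
 [ 617. -368.]
 [ 522. -393.]] [[ 497. -321.]
 [ 515. -394.]]
yaw 13.317682794435173 98.29534870694827
yaw 15.15351483290503 98.4868503410383
tip sep 75.46857062121175 yaw 14.01302335573564
seat [ 552.78869885 -345.76392409]
[[ 0.906  0.423 -0.001]
 [ 0.423 -0.906  0.002]
 [ 0.    -0.002 -1.   ]]
0.1 [-1.19072415e+00  9.17646987e-02  1.23176096e+00 -5.55958285e-06
  1.81980342e+00 -5.67034797e-02]
hanger in wrist px [[   -4.31973101 -1034.83699228]]
```

Request:
{"api": "step_arm", "payload": {
  "deltas": [
    [[0,0,0,30,-32.3,0,1],[0,0,0,30,-32.3,0,1],[0,0,0,30,-32.3,0,1],[0,0,0,30,-32.3,0,1],[0,0,0,30,-32.3,0,1],[0,0,0,30,-32.3,0,1],[0,0,0,30,-32.3,0,1],[0,0,0,30,-32.3,0,1]]
  ]
}}

```text
clock: 0.9
tool_pos: [0.362, -0.2063, 0.2223]
tool_rot: [-0.0, 0.976, 0.216, -0.0]
wrist_force: [0.8, -0.8, -0.1]
width: 1.002
gripper_force: 0.0
```

Request:
{"api": "step_arm", "payload": {
  "deltas": [
    [[0,0,0,30,-32.3,0,1],[0,0,0,30,-32.3,0,1],[0,0,0,30,-32.3,0,1],[0,0,0,30,-32.3,0,1],[0,0,0,30,-32.3,0,1],[0,0,0,30,-32.3,0,1],[0,0,0,30,-32.3,0,1],[0,0,0,30,-32.3,0,1]]
  ]
}}

```text
clock: 1.7
tool_pos: [0.4702, 0.1296, 0.2223]
tool_rot: [0.0, 0.976, 0.217, -0.0]
wrist_force: [0.6, -0.9, 1.0]
width: 1.0
gripper_force: 0.0
```

Request:
{"api": "step_arm", "payload": {
  "deltas": [
    [[0,0,0,30,-32.3,0,1],[0,0,0,30,-32.3,0,1],[0,0,0,30,-32.3,0,1],[0,0,0,30,-32.3,0,1],[0,0,4.9,0,0,0,1],[0,0,4.9,0,0,0,1],[0,0,0,0,0,0,1],[0,0,0,0,0,0,1]]
  ]
}}

```text
clock: 2.5
tool_pos: [0.5241, 0.2954, 0.2223]
tool_rot: [0.0, 0.991, 0.134, -0.0]
wrist_force: [-0.5, -0.7, -0.1]
width: 1.002
gripper_force: 0.0
```

```bash
cat >> h.py <<'E'
from scipy.spatial.transform import Rotation as R
def pose():
    s=sensors.observe(); q=s['tool_rot']; M=R.from_quat([q[1],q[2],q[3],q[0]]).as_matrix()
    print('t',round(s['clock'],2),'tcp',np.round(s['tool_pos']*1000 if hasattr(s['tool_pos'],'shape') else np.array(s['tool_pos'])*1000,1),'heading',round(np.degrees(np.arctan2(M[1,0],M[0,0])),1),'tilt',np.round(M[:2,2],3),'F',np.round(s['wrist_force'],1),'w',round(s['width'],3),'gf',np.round(s['gripper_force'],1),'q',np.round(s['q'],2)); return s,M
def to(P):
    """world point (mm) to shift in tool axes"""
    s,M=pose(); print('shift',np.round(M.T@(np.array(P)-np.array(s['tool_pos'])*1000),1))
E
python3 - <<'E'
from h import *
pose(); c=eyes.get_calibration('wrist'); im=eyes.camera('wrist'); cv2.imwrite('pics/w1.png',im)
h,s,v=[a.astype(int) for a in cv2.split(cv2.cvtColor(im,cv2.COLOR_BGR2HSV))]
red=((h<8)|(h>170))&(s>150)&(v>60)
print(rect('wrist',red,.102,c),rect('wrist',red,.095,c))
E
```

```text
t 2.5 tcp [524.1 295.4 222.3] heading 15.3 tilt [-0.001 -0.   ] F [-0.5 -0.7 -0.1] w 1.002 gf 0.0 q [ 0.46  0.1   1.23 -0.    1.82  1.76]
[539.4 299.8 118.3  14.6  15. ] [537.8 299.4 121.2  15.   15. ]
```

View pics/w1.png

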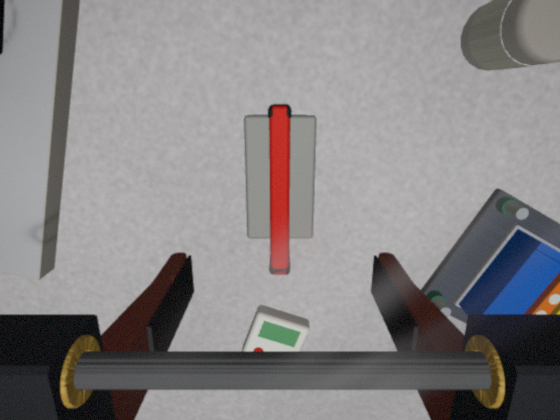

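The wrist view shows the red bar along column 280 from row 103 to 274, with its near end dimmer. The yoke top spans rows 115–238.

Run:
```python
from h import *
a=ray('wrist',[[280,104],[280,273]],.101)*1000; b=ray('wrist',[[281,115],[281,238]],.044)*1000
print(a,a.mean(0),np.linalg.norm(a[1]-a[0])); print(b,b.mean(0),np.linalg.norm(b[1]-b[0]))
im=cv2.imread('pics/side0.png'); h,s,v=[x.astype(int) for x in cv2.split(cv2.cvtColor(im,cv2.COLOR_BGR2HSV))]
m=((h<8)|(h>170))&(s>150)&(v>60); m[:, :205]=0; m[:,305:]=0; m[:290]=0; m[330:]=0
print(rect('side',m,.095)); 
im=cv2.imread('pics/w1.png'); print(im[95:115:2,280].tolist(), im[250:280:3,280].tolist())
```

```text
[[597.38223725 314.81423786 101.        ]
 [463.22788003 278.2318802  101.        ]] [530.30505864 296.52305903 101.        ] 139.05272544044456
[[586.98749676 311.35576763  44.        ]
 [472.38983816 280.00451402  44.        ]] [529.68866746 295.68014083  44.        ] 118.80877265802417
[529.3 296.3 137.2  23.2  16.1]
[[170, 169, 172], [170, 170, 171], [171, 171, 173], [172, 170, 172], [149, 149, 152], [31, 32, 80], [20, 28, 159], [37, 47, 186], [45, 48, 193], [43, 48, 193]] [[84, 86, 186], [83, 85, 183], [85, 87, 184], [89, 89, 184], [93, 93, 184], [92, 92, 184], [91, 92, 157], [93, 92, 117], [118, 118, 167], [174, 174, 176]]
```

Request:
{"api": "step_arm", "payload": {
  "deltas": [
    [[0,0,0,5.9,0.6,20,1],[0,0,0,0,0,30,1],[0,0,0,0,0,30,1],[0,0,0,0,0,30,1],[0,0,0,0,0,26,1],[0,0,0,0,0,10,1],[0,0,0,0,0,0,0],[0,0,0,0,0,0,-0.5]]
  ],
  "grip_force": 45
}}

```text
clock: 3.35
tool_pos: [0.5307, 0.2966, 0.0782]
tool_rot: [-0.0, 0.991, 0.133, 0.001]
wrist_force: [-0.1, -0.2, 0.2]
width: 0.856
gripper_force: 0.0
```

Request:
{"api": "step_arm", "payload": {
  "deltas": [
    [[0,0,0,0,0,0,-1],[0,0,0,0,0,0,-1],[0,0,0,0,0,0,-1],[0,0,0,0,0,0,-1],[0,0,0,0,0,0,-1],[0,0,0,0,0,0,-1],[0,0,0,0,0,0,-1],[0,0,0,0,0,0,-1]]
  ]
}}

```text
clock: 4.15
tool_pos: [0.53, 0.2965, 0.0766]
tool_rot: [0.0, 0.991, 0.132, -0.0]
wrist_force: [-0.6, -0.7, 0.3]
width: 0.178
gripper_force: 45.0
```

```bash
python3 -c "
from h import *
pose()"
```

```text
t 4.15 tcp [530.  296.5  76.6] heading 15.2 tilt [-0. -0.] F [-0.6 -0.7  0.3] w 0.178 gf 45.0 q [ 0.45  0.13  1.45 -0.    1.56  1.76]
```

Request:
{"api": "step_arm", "payload": {
  "deltas": [
    [[0,0,0,0,0,-10,-1],[0,0,0,0,0,-20,-1],[0,0,0,0,0,-25,-1],[0,0,0,0,0,-25,-1],[0,0,0,0,0,-20,-1],[0,0,0,0,0,-15,-1],[0,0,0,0,0,-5,-1],[0,0,0,0,0,0,-1]]
  ]
}}

```text
clock: 4.95
tool_pos: [0.5302, 0.2965, 0.1969]
tool_rot: [-0.0, 0.991, 0.132, 0.0]
wrist_force: [0.0, 1.6, -3.6]
width: 0.179
gripper_force: 45.0
```

Request:
{"api": "step_arm", "payload": {
  "deltas": [
    [[0,0,0,-6.7,14.8,0,-1],[0,0,0,-13.4,29.5,0,-1],[0,0,0,-16.8,36.9,0,-1],[0,0,0,-16.8,37,0,-1],[0,0,0,-16.8,37,0,-1],[0,0,0,-16.8,36.9,0,-1],[0,0,0,-13.4,29.5,0,-1],[0,0,0,-6.6,14.8,0,-1]]
  ]
}}

```text
clock: 5.75
tool_pos: [0.4871, 0.0369, 0.1952]
tool_rot: [0.001, 0.991, 0.131, -0.001]
wrist_force: [1.0, 0.3, -4.5]
width: 0.18
gripper_force: 45.0
```

Request:
{"api": "step_arm", "payload": {
  "deltas": [
    [[0,0,3,0,0,0,-1],[0,0,6,0,0,0,-1],[0,0,7,0,0,0,-1],[0,0,6,0,0,0,-1],[0,0,4.5,0,0,0,-1],[0,0,2,0,0,0,-1],[0,0,0,0,0,0,-1],[0,0,0,0,0,0,-1]]
  ]
}}

```text
clock: 6.55
tool_pos: [0.488, 0.0397, 0.1956]
tool_rot: [0.0, 0.993, -0.115, -0.001]
wrist_force: [0.8, 0.1, -3.7]
width: 0.175
gripper_force: 45.0
```

Run:
```python
from h import *
to([488.4,40.2,180]); c=eyes.get_calibration('wrist'); im=eyes.camera('wrist'); cv2.imwrite('pics/w2.png',im); cv2.imwrite('pics/s2.png',eyes.camera('side'))
```

```text
t 6.55 tcp [488.   39.7 195.6] heading -13.2 tilt [-0.002 -0.   ] F [ 0.8  0.1 -3.7] w 0.175 gf 45.0 q [ 0.01 -0.21  1.57 -0.    1.79  1.81]
shift [ 0.3 -0.6 15.6]
```

View pics/w2.png

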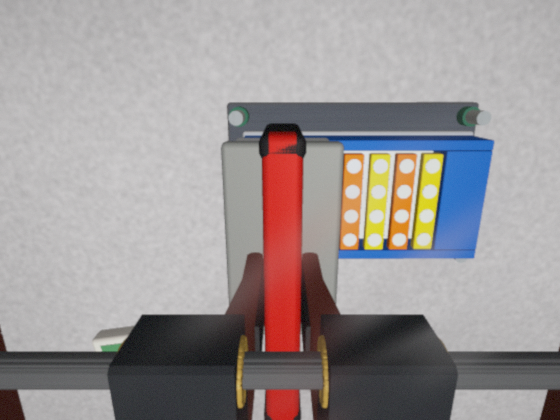

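View pics/s2.png

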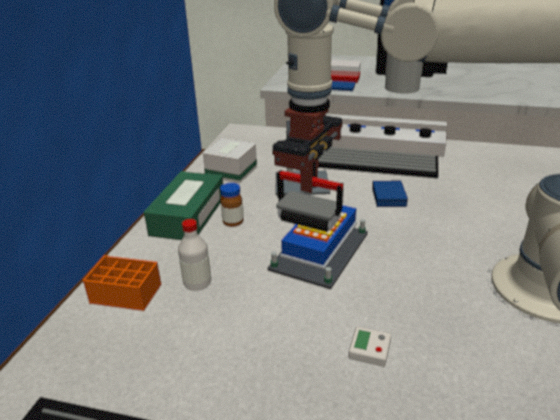

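The wrist view shows the roller parallel to the strips. The four strips still visible are centred at columns 352, 379, 405 and 430, over rows 153–250. The side view shows the roller held level above the rack's +y end.

Run:
```python
from h import *
a=np.array([[355,154],[349,249],[442,155],[425,249]]); P=ray('wrist',[[354,154],[350,249],[432,154],[424,249]],.082)*1000
a=np.radians(-13.3); X=np.array([np.cos(a),np.sin(a)]); Y=np.array([-X[1],X[0]])
for p in P: d=p[:2]-[473,-25]; print(np.round(p,1),'rack frame',np.round([d@X,d@Y],1))
```

```text
[515.2 -24.3  82. ] rack frame [40.9 10.4]
[439.3  -7.9  82. ] rack frame [-36.7   8.9]
[501.8 -81.4  82. ] rack frame [ 41.  -48.3]
[425.5 -66.7  82. ] rack frame [-36.6 -51.5]
```

Request:
{"api": "step_arm", "payload": {
  "deltas": [
    [[0,0,0,0.3,-0.6,10,-1],[0,0,0,0,0,15,-1],[0,0,0,0,0,8,-1],[0,0,0,0,0,3,-1],[0,0,0,0,0,1,-1],[0,0,0,0,0,1,-1],[0,0,0,0,0,0,-1],[0,0,0,0,0,0,-1]]
  ]
}}

```text
clock: 7.45
tool_pos: [0.4893, 0.0407, 0.1591]
tool_rot: [-0.0, 0.993, -0.116, 0.0]
wrist_force: [-0.4, -0.6, -3.9]
width: 0.179
gripper_force: 45.0
```

Request:
{"api": "step_arm", "payload": {
  "deltas": [
    [[0,0,0,0,0,1,-1],[0,0,0,0,0,1,-1],[0,0,0,0,0,1,-1],[0,0,0,0,0,1,-1],[0,0,0,0,0,1,-1],[0,0,0,0,0,1,-1],[0,0,0,0,0,0,-1],[0,0,0,0,0,0,-1]]
  ]
}}

```text
clock: 8.25
tool_pos: [0.4892, 0.0407, 0.1529]
tool_rot: [-0.0, 0.993, -0.116, 0.0]
wrist_force: [0.5, -0.4, -1.0]
width: 0.177
gripper_force: 45.0
```

```bash
python3 -c "
from h import *
pose()"
```

```text
t 8.25 tcp [489.2  40.7 152.9] heading -13.3 tilt [0.001 0.   ] F [ 0.5 -0.4 -1. ] w 0.177 gf 45.0 q [ 0.01 -0.21  1.64  0.    1.71  1.82]
```

Request:
{"api": "step_arm", "payload": {
  "deltas": [
    [[0,0,0,0,0,1,-1],[0,0,0,0,0,1,-1],[0,0,0,0,0,1,-1],[0,0,0,0,0,1,-1],[0,0,0,0,0,1,-1],[0,0,0,0,0,1,-1],[0,0,0,0,0,1,-1],[0,0,0,0,0,0,-1]]
  ]
}}

```text
clock: 9.05
tool_pos: [0.4893, 0.0407, 0.146]
tool_rot: [-0.0, 0.993, -0.116, 0.0]
wrist_force: [1.7, 0.4, 3.6]
width: 0.184
gripper_force: 45.0
```

Request:
{"api": "step_arm", "payload": {
  "deltas": [
    [[0,0,0,0,0,0,-1],[0,0,0,0,0,0,-1],[0,0,0,0,0,0,-1],[0,0,0,0,0,0,-1],[0,0,0,0,0,0,-1],[0,0,0,0,0,0,-1],[0,0,0,0,0,0,-1],[0,0,0,0,0,0,-1]]
  ]
}}

```text
clock: 9.85
tool_pos: [0.4892, 0.0407, 0.1457]
tool_rot: [-0.0, 0.993, -0.116, 0.0]
wrist_force: [1.7, -0.2, 5.3]
width: 0.18
gripper_force: 45.0
```

```bash
python3 -c "
from h import *
for i in range(2): pose()
im=eyes.camera('wrist'); cv2.imwrite('pics/w3.png',im)"
```

```text
t 9.85 tcp [489.2  40.7 145.7] heading -13.3 tilt [ 0. -0.] F [ 1.7 -0.2  5.3] w 0.18 gf 45.0 q [ 0.01 -0.21  1.65 -0.    1.69  1.82]
t 9.85 tcp [489.2  40.7 145.7] heading -13.3 tilt [ 0. -0.] F [ 1.7 -0.2  5.3] w 0.18 gf 45.0 q [ 0.01 -0.21  1.65 -0.    1.69  1.82]
```

View pics/w3.png

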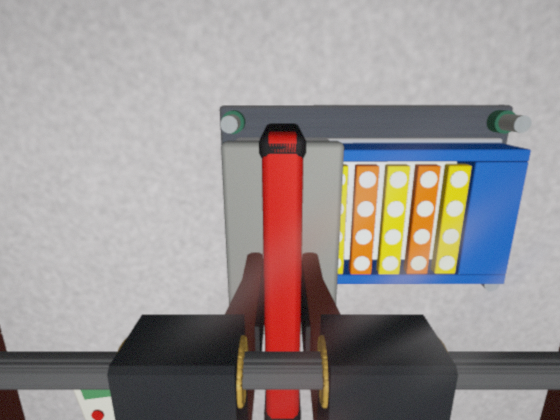

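The wrist picture shows the roller level and square on the rack, with five strips still proud (columns 342–455). It presses with about 9 N, so I'll start rolling.

Request:
{"api": "step_arm", "payload": {
  "deltas": [
    [[0,0,0,0,1,0,-1],[0,0,0,0,2,0,-1],[0,0,0,0,2,0,-1],[0,0,0,0,2,0,-1],[0,0,0,0,2,0,-1],[0,0,0,0,2,0,-1],[0,0,0,0,2,0,-1],[0,0,0,0,2,0,-1]]
  ]
}}

```text
clock: 10.7
tool_pos: [0.4855, 0.0257, 0.1456]
tool_rot: [0.0, 0.993, -0.116, -0.0]
wrist_force: [2.3, 0.3, 4.6]
width: 0.179
gripper_force: 45.0
```

Request:
{"api": "step_arm", "payload": {
  "deltas": [
    [[0,0,0,0,2,0,-1],[0,0,0,0,2,0,-1],[0,0,0,0,2,0,-1],[0,0,0,0,2,0,-1],[0,0,0,0,2,0,-1],[0,0,0,0,2,0,-1],[0,0,0,0,2,0,-1],[0,0,0,0,2,0,-1]]
  ]
}}

```text
clock: 11.5
tool_pos: [0.4818, 0.0101, 0.1456]
tool_rot: [0.0, 0.993, -0.116, -0.0]
wrist_force: [1.7, 1.1, 4.4]
width: 0.175
gripper_force: 45.0
```

```bash
python3 -c "
from h import *
pose()"
```

```text
t 11.5 tcp [481.8  10.1 145.6] heading -13.3 tilt [-0.    -0.001] F [1.7 1.1 4.4] w 0.175 gf 45.0 q [-0.05 -0.23  1.67 -0.    1.7   1.75]
```

Request:
{"api": "step_arm", "payload": {
  "deltas": [
    [[0,0,0,0,2.6,0,-1],[0,0,0,0,2.6,0,-1],[0,0,0,0,2.6,0,-1],[0,0,0,0,2.6,0,-1],[0,0,0,0,2.6,0,-1],[0,0,0,0,2.6,0,-1],[0,0,0,0,2.6,0,-1],[0,0,0,0,2.6,0,-1]]
  ]
}}

```text
clock: 12.3
tool_pos: [0.477, -0.0102, 0.1456]
tool_rot: [0.0, 0.993, -0.116, -0.0]
wrist_force: [2.5, -0.2, 4.3]
width: 0.178
gripper_force: 45.0
```

Request:
{"api": "step_arm", "payload": {
  "deltas": [
    [[0,0,0,0,2.6,0,-1],[0,0,0,0,2.6,0,-1],[0,0,0,0,2.6,0,-1],[0,0,0,0,2.6,0,-1],[0,0,0,0,2.6,0,-1],[0,0,0,0,2.6,0,-1],[0,0,0,0,2.6,0,-1],[0,0,0,0,2.6,0,-1]]
  ]
}}

```text
clock: 13.1
tool_pos: [0.4722, -0.0305, 0.1456]
tool_rot: [0.0, 0.993, -0.116, -0.0]
wrist_force: [2.2, 0.7, 5.1]
width: 0.18
gripper_force: 45.0
```

Request:
{"api": "step_arm", "payload": {
  "deltas": [
    [[0,0,0,0,2.6,0,-1],[0,0,0,0,2.6,0,-1],[0,0,0,0,2.6,0,-1],[0,0,0,0,2.6,0,-1],[0,0,0,0,2.6,0,-1],[0,0,0,0,2.6,0,-1],[0,0,0,0,2.6,0,-1],[0,0,0,0,2.6,0,-1]]
  ]
}}

```text
clock: 13.9
tool_pos: [0.4675, -0.0507, 0.1456]
tool_rot: [0.0, 0.993, -0.116, -0.0]
wrist_force: [1.5, 0.3, 4.6]
width: 0.178
gripper_force: 45.0
```

```bash
python3 -c "
from h import *
pose()"
```

```text
t 13.9 tcp [467.5 -50.7 145.6] heading -13.3 tilt [-0.    -0.001] F [1.5 0.3 4.6] w 0.178 gf 45.0 q [-0.18 -0.26  1.7  -0.    1.7   1.62]
```

Request:
{"api": "step_arm", "payload": {
  "deltas": [
    [[0,0,0,0,2.6,0,-1],[0,0,0,0,2.6,0,-1],[0,0,0,0,2.6,0,-1],[0,0,0,0,2.6,0,-1],[0,0,0,0,2.6,0,-1],[0,0,0,0,2.6,0,-1],[0,0,0,0,2.6,0,-1],[0,0,0,0,2.6,0,-1]]
  ]
}}

```text
clock: 14.7
tool_pos: [0.4628, -0.0707, 0.1456]
tool_rot: [0.0, 0.993, -0.116, -0.0]
wrist_force: [2.5, 0.9, 4.7]
width: 0.174
gripper_force: 45.0
```

Request:
{"api": "step_arm", "payload": {
  "deltas": [
    [[0,0,0,0,2.6,0,-1],[0,0,0,0,2.6,0,-1],[0,0,0,0,2.6,0,-1],[0,0,0,0,2.6,0,-1],[0,0,0,0,2.6,0,-1],[0,0,0,0,2.6,0,-1],[0,0,0,0,2.6,0,-1],[0,0,0,0,0,0,-1]]
  ]
}}

```text
clock: 15.5
tool_pos: [0.4585, -0.0887, 0.1456]
tool_rot: [0.0, 0.993, -0.116, -0.0]
wrist_force: [1.5, -0.7, 5.4]
width: 0.179
gripper_force: 45.0
```

```bash
python3 -c "
from h import *
pose()
cv2.imwrite('pics/t4.png',eyes.camera('top')[180:300,210:350].repeat(4,0).repeat(4,1))"
```

```text
t 15.5 tcp [458.5 -88.7 145.6] heading -13.3 tilt [-0.    -0.001] F [ 1.5 -0.7  5.4] w 0.179 gf 45.0 q [-0.26 -0.27  1.71 -0.    1.71  1.54]
```

View pics/t4.png

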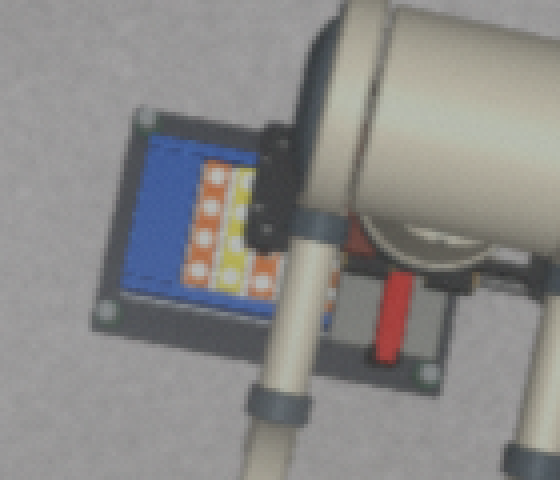

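Request:
{"api": "step_arm", "payload": {
  "deltas": [
    [[0,0,0,0,0,-2,-1],[0,0,0,0,0,-4,-1],[0,0,0,0,0,-6,-1],[0,0,0,0,0,-8,-1],[0,0,0,0,0,-10,-1],[0,0,0,0,0,-10,-1],[0,0,0,0,0,-7,-1],[0,0,0,0,0,-2,-1]]
  ]
}}

```text
clock: 16.35
tool_pos: [0.459, -0.0882, 0.1961]
tool_rot: [0.0, 0.993, -0.116, 0.001]
wrist_force: [-0.1, 0.3, -4.1]
width: 0.182
gripper_force: 45.0
```

Request:
{"api": "step_arm", "payload": {
  "deltas": [
    [[0,0,3,0,0,0,-1],[0,0,6,0,0,0,-1],[0,0,7,0,0,0,-1],[0,0,7,0,0,0,-1],[0,0,7,0,0,0,-1],[0,0,7,0,0,0,-1],[0,0,7,0,0,0,-1],[0,0,6,0,0,0,-1]]
  ]
}}

```text
clock: 17.15
tool_pos: [0.4585, -0.0881, 0.1944]
tool_rot: [0.0, 0.85, -0.527, -0.0]
wrist_force: [0.3, -0.1, -3.3]
width: 0.18
gripper_force: 45.0
```

Request:
{"api": "step_arm", "payload": {
  "deltas": [
    [[0,0,5.7,0,0,0,-1],[0,0,4,0,0,0,-1],[0,0,2,0,0,0,-1],[0,0,1,0,0,0,-1],[0,0,0,0,0,0,-1],[0,0,0,0,0,0,-1],[0,0,0,0,0,0,-1],[0,0,0,0,0,0,-1]]
  ]
}}

```text
clock: 17.95
tool_pos: [0.4586, -0.0882, 0.1946]
tool_rot: [-0.0, 0.788, -0.615, -0.0]
wrist_force: [0.4, -0.8, -4.1]
width: 0.181
gripper_force: 45.0
```

```bash
python3 -c "
from h import *
to([446,-373,190])"
```

```text
t 17.95 tcp [458.6 -88.2 194.6] heading -76.0 tilt [-0.  0.] F [ 0.4 -0.8 -4.1] w 0.181 gf 45.0 q [-0.26 -0.27  1.62  0.    1.79  2.63]
shift [273.3  81.4   4.6]
```

Request:
{"api": "step_arm", "payload": {
  "deltas": [
    [[0,0,0,15,4.4,0,-1],[0,0,0,30,9,0,-1],[0,0,0,44,13,0,-1],[0,0,0,45,13.5,0,-1],[0,0,0,45,13.5,0,-1],[0,0,0,44,13,0,-1],[0,0,0,35,10.5,0,-1],[0,0,0,15.3,4.5,4.6,-1]]
  ]
}}

```text
clock: 18.75
tool_pos: [0.4451, -0.3764, 0.1899]
tool_rot: [0.0, 0.787, -0.617, 0.0]
wrist_force: [-0.1, 0.2, -3.3]
width: 0.18
gripper_force: 45.0
```

Run:
```python
from h import *
pose(); im=eyes.camera('top'); im2=eyes.camera('side'); 
pose()
a=cv2.resize(im[140:290,340:500],None,fx=3,fy=3,interpolation=cv2.INTER_CUBIC); b=cv2.resize(im2[80:230,240:400],None,fx=2,fy=2,interpolation=cv2.INTER_CUBIC)
o=np.zeros((450,800,3),np.uint8); o[:,:480]=a; o[:300,480:]=b; cv2.imwrite('pics/m5.png',o)
c=eyes.get_calibration('wrist'); print(proj('wrist',[[.497,-.321,.182],[.515,-.394,.182]],c))
```

```text
t 18.75 tcp [ 445.1 -376.4  189.9] heading -76.1 tilt [-0.    -0.001] F [-0.1  0.2 -3.3] w 0.18 gf 45.0 q [-0.76  0.04  1.34 -0.    1.76  2.14]
t 18.85 tcp [ 445.1 -374.6  188.3] heading -76.1 tilt [-0.002  0.002] F [ 0.1  0.2 -4.6] w 0.177 gf 45.0 q [-0.76  0.04  1.34 -0.    1.76  2.14]
[[163.3943455  337.55189443]
 [148.03334443 204.18287315]]
```

View pics/m5.png

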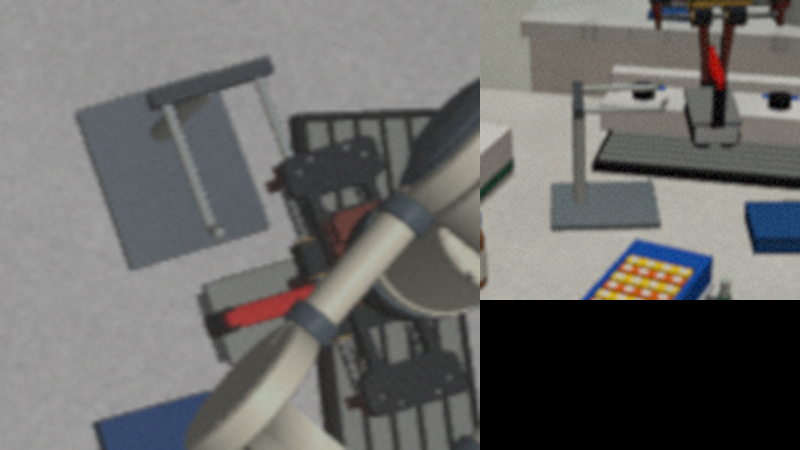

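The picture shows the roller square in front of the prongs with its bar above tip height. The left prong's line meets the bar about 30 mm inside its end (tip at (217,232), bar end at (215,325)), so it will pass through the opening. The rack's strips look flush.

Request:
{"api": "step_arm", "payload": {
  "deltas": [
    [[0,0,0,-0.2,-4,4,-1],[0,0,0,-0.2,-8,0,-1],[0,0,0,-0.2,-10,0,-1],[0,0,0,-0.2,-10,0,-1],[0,0,0,-0.2,-10,0,-1],[0,0,0,-0.2,-10,0,-1],[0,0,0,-0.2,-8,0,-1],[0,0,0,0,0,0,-1]]
  ]
}}

```text
clock: 19.65
tool_pos: [0.5049, -0.3566, 0.1857]
tool_rot: [-0.0, 0.789, -0.615, -0.0]
wrist_force: [0.3, -0.1, -3.4]
width: 0.182
gripper_force: 45.0
```

Request:
{"api": "step_arm", "payload": {
  "deltas": [
    [[0,0,0,0,-6,0,-1],[0,0,0,0,-10,0,-1],[0,0,0,0,-12,0,-1],[0,0,0,0,-10,0,-1],[0,0,0,0,-8,0,-1],[0,0,0,0,-5,0,-1],[0,0,0,0,0,0,-1],[0,0,0,0,0,0,-1]]
  ]
}}

```text
clock: 20.45
tool_pos: [0.5532, -0.3448, 0.1859]
tool_rot: [0.0, 0.788, -0.615, -0.0]
wrist_force: [-0.2, -0.5, -4.5]
width: 0.175
gripper_force: 45.0
```

Run:
```python
from h import *
to([552.5,-346,159]); im=eyes.camera('top'); im2=eyes.camera('side'); 
a=cv2.resize(im[130:250,340:470],None,fx=3,fy=3,interpolation=cv2.INTER_CUBIC); b=cv2.resize(im2[90:210,250:355],None,fx=3.8,fy=3.8,interpolation=cv2.INTER_CUBIC)
o=np.zeros((460,800,3),np.uint8); o[:360,:390]=a; o[:b.shape[0],395:395+b.shape[1]]=b[:460]; cv2.imwrite('pics/m6.png',o)
```

```text
t 20.45 tcp [ 553.2 -344.8  185.9] heading -76.0 tilt [-0.  0.] F [-0.2 -0.5 -4.5] w 0.175 gf 45.0 q [-0.61  0.23  1.14 -0.    1.77  2.29]
shift [ 1.   0.9 26.9]
```

View pics/m6.png

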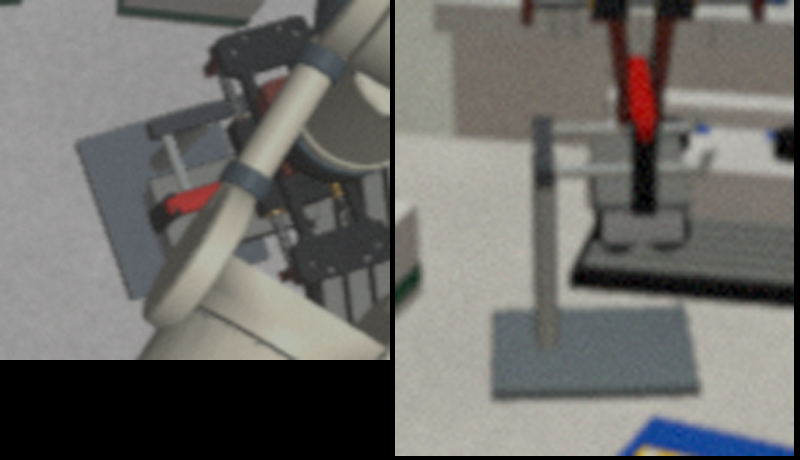

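The side crop shows both prongs running through the opening, behind the near upright at (645,170). The bar is above them and clear of the cross-bar at (543,150), so I'll lower it.

Request:
{"api": "step_arm", "payload": {
  "deltas": [
    [[0,0,0,1,0.9,5,-1],[0,0,0,0,0,8,-1],[0,0,0,0,0,6,-1],[0,0,0,0,0,3,-1],[0,0,0,0,0,2,-1],[0,0,0,0,0,1,-1],[0,0,0,0,0,1,-1],[0,0,0,0,0,0,-1]]
  ]
}}

```text
clock: 21.35
tool_pos: [0.5527, -0.346, 0.1601]
tool_rot: [-0.0, 0.788, -0.615, 0.0]
wrist_force: [0.1, 1.6, -4.7]
width: 0.176
gripper_force: 45.0
```

Request:
{"api": "step_arm", "payload": {
  "deltas": [
    [[0,0,0,0,0,0.5,-1],[0,0,0,0,0,0.5,-1],[0,0,0,0,0,0.5,-1],[0,0,0,0,0,0,-1],[0,0,0,0,0,0,-1],[0,0,0,0,0,0,-1],[0,0,0,0,0,0,-1],[0,0,0,0,0,0,-1]]
  ]
}}

```text
clock: 22.15
tool_pos: [0.5527, -0.346, 0.1586]
tool_rot: [-0.0, 0.788, -0.615, 0.0]
wrist_force: [-0.1, -0.5, -3.3]
width: 0.177
gripper_force: 45.0
```

```bash
python3 -c "
from h import *
pose()"
```

```text
t 22.15 tcp [ 552.7 -346.   158.6] heading -76.0 tilt [ 0. -0.] F [-0.1 -0.5 -3.3] w 0.177 gf 45.0 q [-0.61  0.23  1.19 -0.    1.72  2.29]
```

Request:
{"api": "step_arm", "payload": {
  "deltas": [
    [[0,0,0,0,0,0.4,-1],[0,0,0,0,0,0.4,-1],[0,0,0,0,0,0.4,-1],[0,0,0,0,0,0,-1],[0,0,0,0,0,0,-1],[0,0,0,0,0,0,-1],[0,0,0,0,0,0,-1],[0,0,0,0,0,0,-1]]
  ]
}}

```text
clock: 22.95
tool_pos: [0.5527, -0.346, 0.1585]
tool_rot: [-0.0, 0.788, -0.615, 0.001]
wrist_force: [-3.2, 1.4, 5.4]
width: 0.181
gripper_force: 45.0
```

Request:
{"api": "step_arm", "payload": {
  "deltas": [
    [[0,0,0,0,0,-0.4,-1],[0,0,0,0,0,-0.3,-1],[0,0,0,0,0,0,-1],[0,0,0,0,0,0,-0.6],[0,0,0,0,0,0,-0.5],[0,0,0,0,0,0,-0.3],[0,0,0,0,0,0,-0.2],[0,0,0,0,0,0,-0.2]]
  ]
}}

```text
clock: 23.75
tool_pos: [0.5526, -0.346, 0.1577]
tool_rot: [0.0, 0.788, -0.615, -0.0]
wrist_force: [-0.1, 0.8, -0.9]
width: 0.398
gripper_force: 0.0
```

Run:
```python
from h import *
pose(); im2=eyes.camera('side')
cv2.imwrite('pics/m7.png',cv2.resize(im2[90:300,230:370],None,fx=2.8,fy=2.8,interpolation=cv2.INTER_CUBIC))
```

```text
t 23.75 tcp [ 552.6 -346.   157.7] heading -76.0 tilt [-0.  0.] F [-0.1  0.8 -0.9] w 0.398 gf 0.0 q [-0.61  0.23  1.19  0.    1.72  2.29]
```

View pics/m7.png

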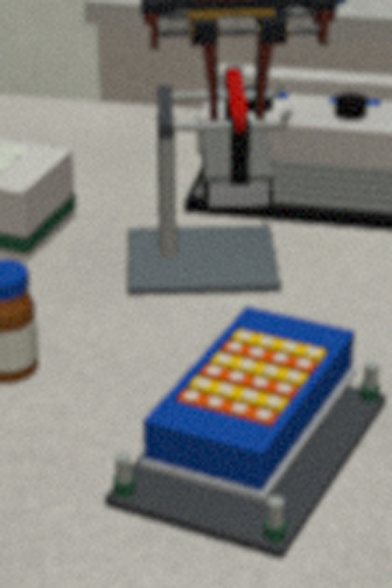

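The picture shows the roller hanging upright on the prongs (bar at (237,95)), the fingers open either side of it, and the strips flush in the rack. I'll raise the arm clear.

Request:
{"api": "step_arm", "payload": {
  "deltas": [
    [[0,0,0,0,0,-5,-0.2],[0,0,0,0,0,-12,-0.2],[0,0,0,0,0,-15,-0.2],[0,0,0,0,0,-18,-0.2],[0,0,0,0,0,-18,-0.2],[0,0,0,0,0,-18,-0.2],[0,0,0,0,0,-12,-0.2],[0,0,0,0,0,0,-0.2]]
  ]
}}

```text
clock: 24.6
tool_pos: [0.5533, -0.3464, 0.2598]
tool_rot: [-0.0, 0.788, -0.615, 0.003]
wrist_force: [0.1, -0.7, -0.1]
width: 0.398
gripper_force: 0.0
```

Request:
{"api": "step_arm", "payload": {
  "deltas": [
    [[0,0,0,0,0,0,-0.2],[0,0,0,0,0,0,-0.2],[0,0,0,0,0,0,-0.2],[0,0,0,0,0,0,-0.2],[0,0,0,0,0,0,-0.2],[0,0,0,0,0,0,-0.2],[0,0,0,0,0,0,-0.2],[0,0,0,0,0,0,-0.2]]
  ]
}}

```text
clock: 25.4
tool_pos: [0.5526, -0.346, 0.2561]
tool_rot: [0.0, 0.788, -0.615, 0.0]
wrist_force: [0.1, 0.8, -0.2]
width: 0.398
gripper_force: 0.0
```

Run:
```python
from h import *
pose(); c=eyes.get_calibration('wrist'); im=eyes.camera('wrist')
h,s,v=[a.astype(int) for a in cv2.split(cv2.cvtColor(im,cv2.COLOR_BGR2HSV))]
print(rect('wrist',((h<8)|(h>170))&(s>150)&(v>60),.184,c))
a=cv2.resize(eyes.camera('side')[90:240,230:370],None,fx=3,fy=3)
print(cv2.absdiff(eyes.camera('side')[90:240,230:370],eyes.camera('side')[90:240,230:370]).mean())
o=np.hstack([cv2.resize(im,(560,450))[:, 180:500],a]); cv2.imwrite('pics/m8.png',o)
```

```text
t 25.4 tcp [ 552.6 -346.   256.1] heading -76.0 tilt [ 0. -0.] F [ 0.1  0.8 -0.2] w 0.398 gf 0.0 q [-0.61  0.25  1.   -0.    1.9   2.29]
[ 558.  -370.    95.4   14.8  104.6]
2.872746031746032
```

View pics/m8.png

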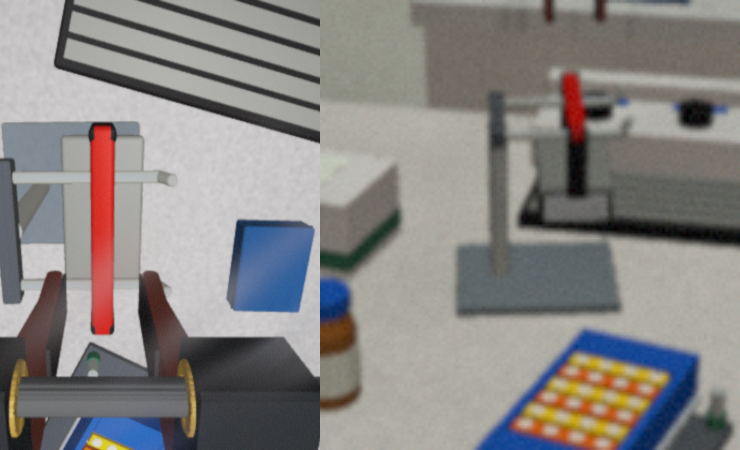

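The bar lies across both prongs, centred (prongs at rows 178 and 287, bar from 128 to 330). It hangs upright and the fingers are clear.

```bash
python3 -c "
from rig import bot
print(bot.close_job())"
```

```text
the job is handed in; nothing more can be done
None
```

I rolled the rack end to end in one pass at about 9 N and all six strips look flush; the roller hangs on both prongs, I moved none of the bystanders, and the job is handed in at about 25 s (no verdict came back).

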